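# Lay out stripped valve parts in their nests

### The arm

A 7-joint arm with a two-finger parallel gripper is mounted at the origin on the work surface. World frame = base frame: x ahead of the robot, y to its left, z up, the work surface at z = 0. Lengths are in m, angles in rad, forces in N, time in s.
With the tool pointing down it reaches from about 0.4 to 0.85 m from the base axis. Payload 10.4 kg.
Tool frame: the origin (TCP) lies between the finger pads; the fingertips stand tip_extent ahead of it and the grasp point (between the pads) lies 2 mm behind it (tip_extent is the distance from the TCP to the fingertips, in m); z points along the fingers, y is the direction in which the jaws open and shut (so a half turn about z gives the same grasp; the last joint's range is limited). The gripper opens to 87 mm and grips with 3 to 60 N. Pads are 19 mm wide; open, the fingers measure 117 mm over their backs; the gripper's body (75 mm by 190 mm) begins 51 mm behind the grasp point.
Start: joints at [-1.254, 0.332, -0.065, 1.46, 0.022, 1.35, -0.088], TCP at [0.208, 0.589, 0.24] pointing down, gripper open.
Joint ranges: [-2.6, 2.6], [-0.5, 2.12], [-1.47, 1.34], [0.16, 2.42], [-1.27, 4.41], [0.06, 2.06], [-2.6, 2.6]. Speed limits (rad/s): [2.22, 2.22, 2.79, 2.79, 3.14, 3.14, 3.14].

### API

Orientations are given as a unit quaternion [x, y, z, w].
In Python, from bench import read_state, camera, camera_params, close_job, tip_extent gives the robot as it stands. The module is installed in compiled form; this text tells all that it offers.
- The arm moves only by the tool send_rows, never from a script. Its argument "steps" is a list of rows, each a list of 7 numbers: the turn, a rotation vector about the tool's x, y, z in degrees, then the shift along the tool's x, y, z in m, then the gripper's target within -1 to 1 (shut at 1, half-way at 0, fully open at -1). In form: [[ax, ay, az, x, y, z, jaw], ...]. A call has exactly 10 rows; each row shifts and turns the pose as measured when the row begins, along the tool's axes as they then stand; what a row does not reach is not made up. A row lasts 1/10 s, in which the tool goes at most 50 mm and 8.59 degrees, less where a joint would pass 70% of its speed; a pose out of reach is approached as far as the arm can. A call with a gripper value outside its range is refused whole. The fingers move at their own pace and stop on an object; "force" is the grip in N (left out, the last holds). Time passes only in rows, so rows that do not move let the fingers close, or fill a call up. It gives the time, the measured TCP pose, the force and the opening at its end, in the units of the state.
- read_state(): the state, without advancing time (a new reading comes with each control period).
- camera(name): name is "scene" or "top" or "wrist"; returns (picture, depth): 384x512x3 uint8, blue, green, red; 384x512 float32, m along the optical axis (not along the pixel's ray), 0 where there is no reading.
- camera_params(name): a dict with "camera_matrix" (3x3 intrinsics, pixels), "dist" ([k1, k2, p1, p2, k3] as OpenCV has them; the pictures are not rectified), "world_from_camera" (4x4, takes a point from camera to world coordinates). Camera axes: x right, y down, z forward; pixel columns grow to the right and rows downward; lengths in m; the calibration is good to about 2 mm. A picture is of the moment at which its call begins: read the wrist's pose just before it. camera_params takes no time and is no camera call; for the wrist camera it gives the pose at the moment of the call.
- close_job(): hands the job in, once; it reports no verdict.
The state is a dict: "time": time; "joint_positions": joint angles; "joint_vel": joint speeds; "joint_torque": joint torques, N m; "ee_pos": TCP position; "eef_rot": TCP orientation; "ft_force": force on the tool from outside, world axes, zero at the start; "torque": the same for the moment, N m; "width": finger opening in m.
Only numpy, scipy, OpenCV 4.12 (cv2) and the standard library are available. Lean on these libraries where they do the work, as an engineer would, in place of code of your own. Each camera call takes 0.05 s, during which the arm holds its last target.

### The job

The hydraulic valve block has been stripped for service: put each of its four loose parts (coil, screw plug, valve body, manifold bar) upright into the bench nest made for its shape and size, flat on the nest's floor inside the lip, and let go of it. Leave the pressure gauge and the sample jar where they stand.

Things in the scene. Friction and masses are not known exactly. Their poses are not given: they have to be found in the camera images.
- coil_mid (a point): The solenoid coil: an upright steel cylinder with two black bands, 50 mm diameter and 48 mm tall, with a smaller dark nut (26 mm diameter, 12 mm tall) on top; 60 mm tall in all, about 0.5 kg, loose on the bench. The point is on its axis, half-way up (30 mm above its underside). Its z axis points up.
- plug_mid (a point): The screw plug: a slim upright aluminium cylinder with a ribbed upper half, 32 mm diameter, 50 mm tall, about 0.1 kg, loose. The point is on its axis, half-way up (25 mm above its underside). Its z axis points up.
- valve_mid (a point): The valve body, an aluminium block 40 mm along its x axis, 72 mm along its y axis, 50 mm tall, one large round port in the middle of its top and four small dark screws at the corners, about 0.36 kg, loose. The point is at its centre (25 mm above its underside). Its z axis points up.
- bar_mid (a point): The manifold bar: a long narrow aluminium block 30 mm along its x axis, 104 mm along its y axis, 50 mm tall, with four ports in a row along its top, about 0.4 kg, loose. The point is at its centre (25 mm above its underside). Its z axis points up.
- coil_nest_floor (a point): The larger round nest, for the coil: inside diameter 66 mm, outside 72 mm. A flat tray fixed to the bench: white floor 2 mm above the bench, black lip all round, 3 mm wide, rising 3 mm above the floor. The point is the centre of the floor. Z up.
- plug_nest_floor (a point): The smaller round nest, for the plug: inside diameter 48 mm, outside 54 mm. A flat tray fixed to the bench: white floor 2 mm above the bench, black lip all round, 3 mm wide, rising 3 mm above the floor. The point is the centre of the floor. Z up.
- valve_nest_floor (a point): The shorter, broader rectangular nest, for the valve body; inside 56 mm along its x axis by 88 mm along its y axis, outside 62 by 94 mm. A flat tray fixed to the bench: white floor 2 mm above the bench, black lip all round, 3 mm wide, rising 3 mm above the floor. The point is the centre of the floor. Z up.
- bar_nest_floor (a point): The longer, narrower rectangular nest, for the manifold bar: inside 46 mm along its x axis by 120 mm along its y axis, outside 52 by 126 mm. A flat tray fixed to the bench: white floor 2 mm above the bench, black lip all round, 3 mm wide, rising 3 mm above the floor. The point is the centre of the floor. Z up.
- gauge_mid (a point): A pressure gauge, to be left alone: black disc lying flat, 38 mm diameter, 22 mm tall, white dial on top, loose, among the parts. The point is at its centre (11 mm above the bench).
- jar_mid (a point): A small amber sample jar with a black cap, to be left alone: 34 mm diameter, 50 mm tall, upright, loose, among the parts. The point is at its centre (25 mm above the bench).
Mind the look-alikes: they are no part of the job. Leave any blue look-alike of the part that bears plug_nest_floor alone. Leave any purple look-alike of the part that bears valve_nest_floor alone.

How it is judged:
By the outcome, as a careful person would: the job done as asked, in the order asked, and still so for the second after the job is handed in, with the robot touching nothing.
It also fails if it takes over 99 s, if anything falls off the work surface, if the arm or the gripper's body presses on something with over 40 N, if the wrist force passes 120 N, or if a joint passes its speed limit or range.

## Working session

There is one attempt and no reset: what is moved stays moved. The work goes in short steps, Python scripts to look and compute and a tool call to move; the robot and the scene stay as the last step left them, time stands still between calls to the robot, and variables do not carry over. Pictures are saved under pics/ and viewed, and the job is handed in when it is done.

Besides the shell and the picture viewer there is one more tool, called after "Request:" as name([rows], argument=value, ...), one row to a line, values as JSON. send_rows: Moves the arm, as the interface text tells. Its arguments: {"type":"object","properties":{"steps":{"type":"array"},"force":{"type":"number"}},"required":["steps"]}

```bash
mkdir -p pics; python3 - <<'E'
from bench import *
import bench,cv2,numpy as np
s=read_state(); print({k:np.round(v,3) for k,v in s.items()})
print(tip_extent if not callable(tip_extent) else tip_extent())
for n in("scene","top","wrist"):
    p=camera_params(n); im,d=camera(n); cv2.imwrite(f"pics/a_{n}.png",im); np.savez(f"a_{n}.npz",im=im,d=d,**{k:np.array(v) for k,v in p.items()})
    print(n,np.round(p["camera_matrix"],1).tolist(),np.round(p["dist"],3),np.round(p["world_from_camera"],3).tolist())
E
```

```text
{'time': np.float64(0.0), 'joint_positions': array([-1.254,  0.333, -0.065,  1.461,  0.022,  1.35 , -0.088]), 'joint_vel': array([ 0.001,  0.   , -0.001, -0.   , -0.001,  0.   ,  0.   ]), 'joint_torque': array([ 0.0000e+00, -6.2325e+01,  2.5000e-02, -3.8989e+01, -6.1000e-02,
        4.0000e-02,  0.0000e+00]), 'ee_pos': array([0.208, 0.589, 0.239]), 'eef_rot': array([ 0.169,  0.986, -0.001, -0.   ]), 'ft_force': array([-0.809, -1.13 , -0.262]), 'torque': array([-0.022,  0.02 ,  0.003]), 'width': np.float64(0.087)}
0.017
scene [[484.5, 0.0, 256.0], [0.0, 484.5, 193.0], [0.0, 0.0, 1.0]] [-0.16  0.    0.    0.    0.  ] [[-0.774, 0.561, -0.295, 0.839], [0.633, 0.684, -0.362, 0.363], [-0.001, -0.467, -0.885, 0.89], [0.0, 0.0, 0.0, 1.0]]
top [[487.1, 0.0, 249.7], [0.0, 487.1, 190.0], [0.0, 0.0, 1.0]] [-0.066  0.     0.     0.     0.   ] [[-0.002, -0.981, 0.193, 0.33], [-1.0, 0.007, 0.022, -0.023], [-0.023, -0.193, -0.981, 1.212], [0.0, 0.0, 0.0, 1.0]]
wrist [[266.1, 0.0, 260.4], [0.0, 266.1, 191.9], [0.0, 0.0, 1.0]] [-0.047  0.     0.     0.     0.   ] [[0.333, 0.909, 0.251, 0.14], [0.943, -0.321, -0.089, 0.613], [-0.001, 0.266, -0.964, 0.384], [0.0, 0.0, 0.0, 1.0]]
```

View pics/a_top.png

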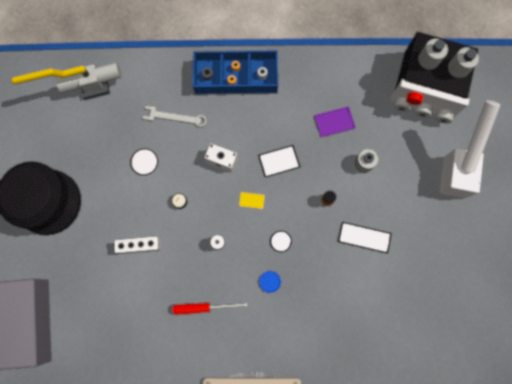

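View pics/a_scene.png

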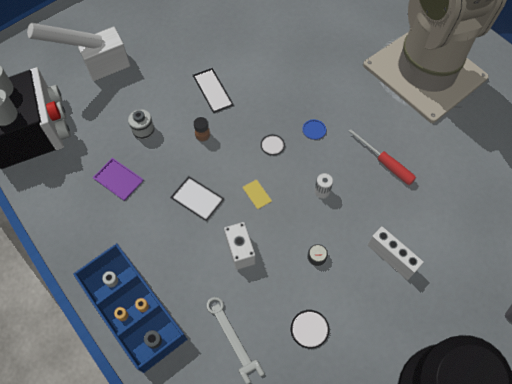

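View pics/a_wrist.png

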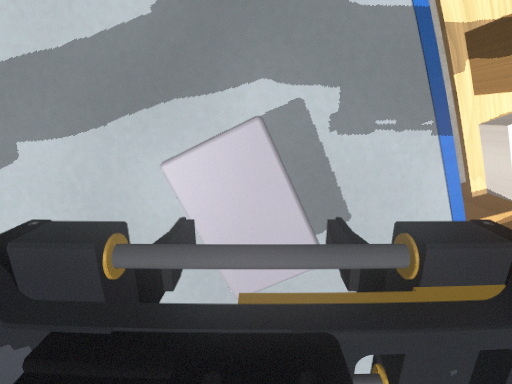

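The top view shows these candidates:
- **Coil:** (367,160). The fittings in the blue bin and the valve stand knobs resemble it, but they are not bench cylinders with bands.
- **Plug:** (217,242). The jar (329,198) and gauge (178,201) could be taken for it.
- **Valve body:** (220,156).
- **Bar:** (136,244), with 4 ports.
- **Nests:** coil (144,161), plug (281,241) with blue decoy (270,281), valve (279,160) with purple decoy (334,121), and bar (365,237).

The yellow card (252,200) is not part of the job. Next I'll check these in a close crop and measure.

```bash
cat > h.py <<'E'
import cv2,numpy as np
def load(n,pre="a"):
    z=np.load(f"{pre}_{n}.npz"); return z
def ray(z,uv,h):
    uv=np.asarray(uv,float).reshape(-1,1,2)
    n=cv2.undistortPoints(uv,z["camera_matrix"],z["dist"]).reshape(-1,2)
    T=z["world_from_camera"]; d=np.c_[n,np.ones(len(n))]@T[:3,:3].T; o=T[:3,3]
    return o+d*((h-o[2])/d[:,2])[:,None]
def cloud(z):
    d=z["d"];H,W=d.shape; uv=np.stack(np.meshgrid(np.arange(W),np.arange(H)),-1).reshape(-1,1,2).astype(float)
    n=cv2.undistortPoints(uv,z["camera_matrix"],z["dist"]).reshape(-1,2)
    T=z["world_from_camera"]; P=np.c_[n,np.ones(len(n))]*d.reshape(-1,1)
    return (P@T[:3,:3].T+T[:3,3]).reshape(H,W,3)
E
python3 - <<'E'
from h import *
z=load("top");im=z["im"];P=cloud(z)
cv2.imwrite("pics/crop.png",cv2.resize(im[100:300,90:410],None,fx=2.5,fy=2.5,interpolation=cv2.INTER_CUBIC))
for n in("top","scene"):
    zz=load(n);print(n,"bench z",np.round(np.median(cloud(zz)[...,2][100:300,100:400]),4))
for nm,(u,v) in dict(coil=(367,158),plug=(217,240),valve=(226,163),bar=(143,244),jar=(329,195),gauge=(178,200),blk=(30,190),blk2=(70,215),box=(20,320),nc=(144,161),nb=(365,237),stand=(485,130),hand=(465,170),box2=(435,80)).items():
    print(nm,np.round(P[v,u],3))
E
```

```text
top bench z 0.001
scene bench z -0.0006
coil [ 0.634 -0.283  0.062]
plug [0.437 0.081 0.053]
valve [0.627 0.062 0.049]
bar [0.428 0.26  0.051]
jar [ 0.546 -0.189  0.047]
gauge [0.54  0.183 0.021]
blk [0.544 0.505 0.144]
blk2 [0.503 0.454 0.026]
box [0.25  0.53  0.093]
nc [0.646 0.277 0.004]
nb [ 0.447 -0.282  0.003]
stand [ 0.672 -0.534  0.16 ]
hand [ 0.595 -0.508  0.092]
box2 [ 0.816 -0.448  0.11 ]
```

View pics/crop.png

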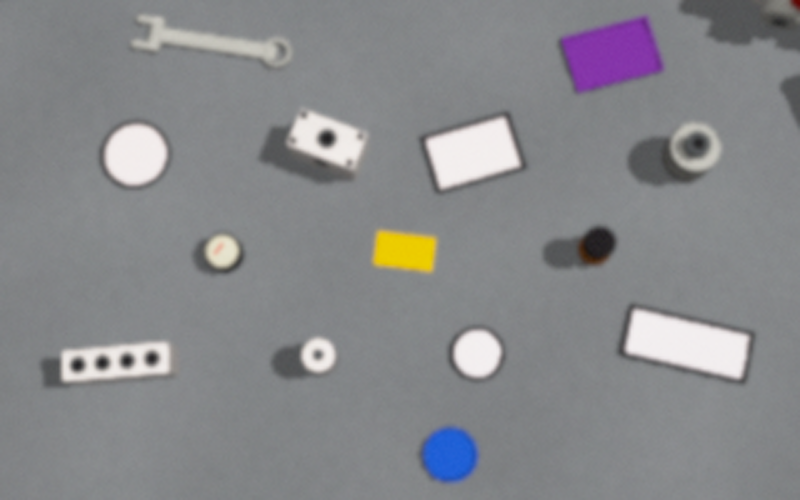

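```bash
cat > meas.py <<'E'
from h import *
def comps(z,thr=150):
    im=z["im"];P=cloud(z)
    hsv=cv2.cvtColor(im,cv2.COLOR_BGR2HSV)
    m=((hsv[...,2]>thr)&(hsv[...,1]<60)&(z["d"]>0)).astype(np.uint8)
    return im,P,m
if __name__=="__main__":
    for n in("top","scene"):
        z=load(n);im,P,m=comps(z,170)
        k,l,st,c=cv2.connectedComponentsWithStats(m)
        for i in range(1,k):
            if st[i,4]<40 or st[i,4]>6000: continue
            h=np.median(P[l==i][:,2])
            cs,_=cv2.findContours((l==i).astype(np.uint8),cv2.RETR_EXTERNAL,cv2.CHAIN_APPROX_NONE)
            ct=max(cs,key=cv2.contourArea)
            hh=0.002 if h<0.012 else (0.05 if h>.04 else h)
            W=ray(z,ct.reshape(-1,2),hh)[:,:2]
            if W[:,0].min()<.3 or W[:,0].max()>.8: continue
            r=cv2.minAreaRect((W*1000).astype(np.float32)); b=cv2.boxPoints(r)
            e=[b[1]-b[0],b[2]-b[1]];L=max(e,key=np.linalg.norm);yaw=np.degrees(np.arctan2(L[1],L[0]))
            print(n,np.round(c[i]),st[i,4],"h",round(float(h),3),"ctr mm",np.round(r[0],1),"size",np.round(sorted(r[1]),1),"longaxis deg",round(yaw%180,1))
E
python3 meas.py
```

```text
top [475. 160.] 1192 h 0.083 ctr mm [ 673.2 -557.3] size [ 75.7 250.2] longaxis deg 161.4
top [171. 116.] 316 h 0.008 ctr mm [769.  208.2] size [ 33.2 147.2] longaxis deg 80.6
top [221. 155.] 403 h 0.05 ctr mm [647.7  75. ] size [41.5 74.1] longaxis deg 68.6
top [279. 161.] 696 h 0.003 ctr mm [644.6 -70.1] size [54.9 85.9] longaxis deg 106.0
top [370. 159.] 119 h 0.048 ctr mm [ 637.1 -289.3] size [41.9 45.8] longaxis deg 177.3
top [144. 161.] 475 h 0.003 ctr mm [645.5 277.6] size [61.4 63.3] longaxis deg 89.5
top [179. 200.] 116 h 0.023 ctr mm [540.  181.3] size [27.6 30.5] longaxis deg 1.3
top [365. 237.] 852 h 0.003 ctr mm [ 447.3 -280.6] size [ 45.  118.2] longaxis deg 76.3
top [281. 241.] 275 h 0.003 ctr mm [439.  -71.8] size [42.2 44.7] longaxis deg 179.4
top [217. 241.] 141 h 0.05 ctr mm [434.1  81.7] size [28.8 31.2] longaxis deg 0.4
top [136. 244.] 433 h 0.051 ctr mm [427.8 277. ] size [ 31.4 103.5] longaxis deg 95.1
scene [30. 30.] 44 h 0.187 ctr mm [ 708.5 -717.3] size [10.2 45.8] longaxis deg 57.8
scene [110.  38.] 340 h 0.079 ctr mm [ 572.1 -544.5] size [59.7 69.5] longax
[... 181 characters left out ...]
eg 84.6
scene [272. 145.] 266 h 0.001 ctr mm [439.3 -71.3] size [41.8 42.8] longaxis deg 10.7
scene [324. 180.] 133 h 0.049 ctr mm [435.3  82.6] size [27.5 28.8] longaxis deg 140.7
scene [197. 198.] 930 h 0.001 ctr mm [644.8 -69.2] size [53.1 84.8] longaxis deg 106.3
scene [239. 241.] 557 h 0.049 ctr mm [647.9  76.8] size [38.6 70.1] longaxis deg 67.7
scene [397. 249.] 493 h 0.049 ctr mm [428.2 278.8] size [ 28.6 101.4] longaxis deg 95.0
scene [318. 252.] 175 h 0.022 ctr mm [540.  182.4] size [28.7 29. ] longaxis deg 5.3
scene [230. 336.] 155 h 0.006 ctr mm [766.1 200.1] size [ 13.2 106.7] longaxis deg 78.5
scene [309. 329.] 913 h 0.001 ctr mm [644.6 278.4] size [60.9 61. ] longaxis deg 50.0
```

```bash
python3 - <<'E'
from h import *
for n in("top","scene"):
    z=load(n);P=cloud(z)
    roi=(abs(P[...,0]-.64)<.06)&(abs(P[...,1]+.285)<.06)
    for a,b in((.04,.053),(.056,.07)):
        m=roi&(P[...,2]>a)&(P[...,2]<b)
        Q=(P[m]*1000)[:,:2].astype(np.float32); print(n,a,m.sum(),Q.mean(0),cv2.minEnclosingCircle(Q))
z=load("top");cv2.imwrite("pics/coil.png",np.hstack([cv2.resize(z["im"][130:190,335:395],(400,400),interpolation=2),cv2.resize(load("scene")["im"][95:155,105:165],(400,400),interpolation=2)]))
E
```

```text
top 0.04 239 [ 633.3282 -286.5344] ((636.1115112304688, -287.92535400390625), 25.9083194732666)
top 0.056 85 [ 635.9212 -288.2531] ((635.8948974609375, -288.4428405761719), 12.997917175292969)
scene 0.04 254 [ 639.9211  -280.07056] ((637.5547485351562, -286.2842102050781), 26.545570373535156)
scene 0.056 93 [ 639.2024  -285.97342] ((638.138427734375, -286.13922119140625), 13.883265495300293)
```

View pics/coil.png

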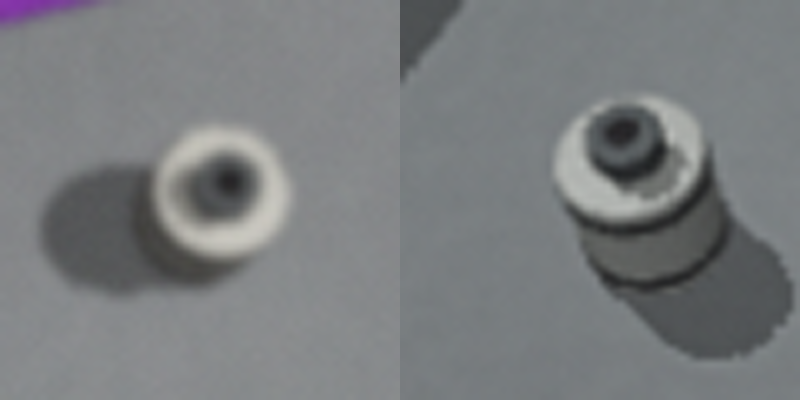

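The crop confirms the choices, and both views agree within about 2 mm. Sizes and heights match the description. I'll write a planning helper next, and move the bar first.

```bash
cat > plan.py <<'E'
import sys,numpy as np
from scipy.spatial.transform import Rotation as R
from bench import read_state
def plan(x,y,z,yaw,n=10):
    """world target mm, jaw(tool y) yaw deg; prints n equal rows"""
    s=read_state();p=np.array(s["ee_pos"]);r=R.from_quat(s["eef_rot"])
    c,sn=np.cos(np.radians(yaw)),np.sin(np.radians(yaw))
    ys=np.array([c,sn,0]);zs=np.array([0,0,-1.]);xs=np.cross(ys,zs)
    t=R.from_matrix(np.c_[xs,ys,zs]); dv=(r.inv()*t).as_rotvec()
    print("t",round(float(s["time"]),2),"pos",np.round(p*1000,1),"F",np.round(s["ft_force"],1),"w",round(float(s["width"])*1000,1),"totrot",np.round(np.degrees(dv),1))
    d=(np.array([x,y,z])/1000-p)/n
    for i in range(n):
        q=r*R.from_rotvec(dv*i/n)
        print(np.round(np.degrees(dv)/n,2).tolist(),np.round(q.inv().apply(d),4).tolist())
if __name__=="__main__":
    a=list(map(float,sys.argv[1:])); plan(*a[:4],int(a[4]) if len(a)>4 else 10)
E
python3 plan.py 428 278 150 5 10
```

```text
t 0.15 pos [208.2 589.  239. ] F [ 0.  -0.8  0.5] w 87.3 totrot [-0.1  0.  65.5]
[-0.01, 0.0, 6.55] [-0.0311, -0.022, 0.0089]
[-0.01, 0.0, 6.55] [-0.0334, -0.0183, 0.0089]
[-0.01, 0.0, 6.55] [-0.0353, -0.0144, 0.0089]
[-0.01, 0.0, 6.55] [-0.0367, -0.0103, 0.0089]
[-0.01, 0.0, 6.55] [-0.0376, -0.006, 0.0089]
[-0.01, 0.0, 6.55] [-0.038, -0.0017, 0.0089]
[-0.01, 0.0, 6.55] [-0.038, 0.0027, 0.0089]
[-0.01, 0.0, 6.55] [-0.0374, 0.007, 0.0089]
[-0.01, 0.0, 6.55] [-0.0364, 0.0112, 0.0089]
[-0.01, 0.0, 6.55] [-0.0349, 0.0153, 0.0089]
```

Request:
send_rows([
  [0,0,6.55,-0.031,-0.022,0.009,-1],
  [0,0,6.55,-0.033,-0.018,0.009,-1],
  [0,0,6.55,-0.035,-0.014,0.009,-1],
  [0,0,6.55,-0.037,-0.01,0.009,-1],
  [0,0,6.55,-0.038,-0.006,0.009,-1],
  [0,0,6.55,-0.038,-0.002,0.009,-1],
  [0,0,6.55,-0.038,0.003,0.009,-1],
  [0,0,6.55,-0.037,0.007,0.009,-1],
  [0,0,6.55,-0.036,0.011,0.009,-1],
  [0,0,6.55,-0.035,0.015,0.009,-1],
], force=25)

```text
time: 1.15
ee_pos: [0.4249, 0.2682, 0.1436]
eef_rot: [0.688, 0.726, -0.001, -0.002]
ft_force: [1.5, 0.3, -0.8]
width: 0.087
```

```bash
python3 plan.py 428 278 90 5 5
```

```text
t 1.15 pos [424.9 268.2 143.6] F [ 1.5  0.3 -0.8] w 87.0 totrot [-0.2 -0.  -1.9]
[-0.04, -0.01, -0.38] [0.0019, 0.0008, 0.0107]
[-0.04, -0.01, -0.38] [0.0019, 0.0008, 0.0107]
[-0.04, -0.01, -0.38] [0.0019, 0.0008, 0.0107]
[-0.04, -0.01, -0.38] [0.0019, 0.0008, 0.0107]
[-0.04, -0.01, -0.38] [0.0019, 0.0008, 0.0107]
```

Request:
send_rows([
  [0,0,-0.4,0.002,0.001,0.011,-1],
  [0,0,-0.4,0.002,0.001,0.011,-1],
  [0,0,-0.4,0.002,0.001,0.011,-1],
  [0,0,-0.4,0.002,0.001,0.011,-1],
  [0,0,-0.4,0.001,0,0.009,-1],
  [0,0,0,0,0,0,-1],
  [0,0,0,0,0,0,-1],
  [0,0,0,0,0,0,-1],
  [0,0,0,0,0,0,-1],
  [0,0,0,0,0,0,-1],
])

```text
time: 2.15
ee_pos: [0.4286, 0.2764, 0.0861]
eef_rot: [0.675, 0.738, -0.002, -0.001]
ft_force: [0.2, 0.3, 0.0]
width: 0.0871
```

```bash
cat > look.py <<'E'
import sys,cv2,numpy as np
from bench import *
for n in sys.argv[2:]:
    p=camera_params(n); im,d=camera(n); cv2.imwrite(f"pics/{sys.argv[1]}_{n}.png",im); np.savez(f"{sys.argv[1]}_{n}.npz",im=im,d=d,**{k:np.array(v) for k,v in p.items()})
E
python3 look.py b wrist; python3 plan.py 428 278 30 5 8
```

```text
t 2.2 pos [428.7 276.4  86.1] F [ 0.7  0.5 -0.2] w 86.9 totrot [-0.3  0.   0.1]
[-0.03, 0.0, 0.01] [0.0002, -0.0, 0.007]
[-0.03, 0.0, 0.01] [0.0002, -0.0, 0.007]
[-0.03, 0.0, 0.01] [0.0002, -0.0, 0.007]
[-0.03, 0.0, 0.01] [0.0002, -0.0, 0.007]
[-0.03, 0.0, 0.01] [0.0002, -0.0, 0.007]
[-0.03, 0.0, 0.01] [0.0002, -0.0001, 0.007]
[-0.03, 0.0, 0.01] [0.0002, -0.0001, 0.007]
[-0.03, 0.0, 0.01] [0.0002, -0.0001, 0.007]
```

View pics/b_wrist.png

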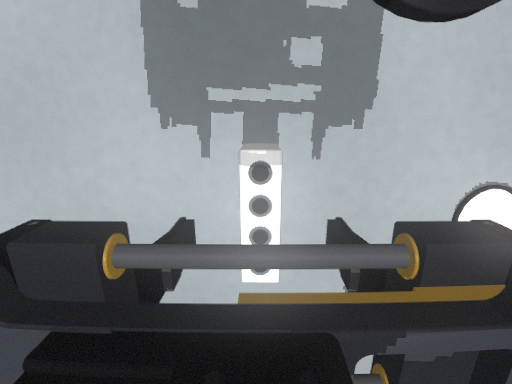

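The wrist view shows the bar (cols 240–281) centred between the fingers (190–332) and aligned with them. I'll go down and grip it.

Request:
send_rows([
  [0,0,0,0,0,0.01,-1],
  [0,0,0,0,0,0.012,-1],
  [0,0,0,0,0,0.012,-1],
  [0,0,0,0,0,0.01,-1],
  [0,0,0,0,0,0.006,-1],
  [0,0,0,0,0,0.003,-1],
  [0,0,0,0,0,0,-1],
  [0,0,0,0,0,0,1],
  [0,0,0,0,0,0,1],
  [0,0,0,0,0,0,1],
])

```text
time: 3.2
ee_pos: [0.4284, 0.2759, 0.0281]
eef_rot: [0.675, 0.738, -0.002, -0.001]
ft_force: [-1.0, 0.5, 0.0]
width: 0.0704
```

```bash
python3 plan.py 428 278 130 5 1
```

```text
t 3.2 pos [428.4 275.9  28.1] F [-1.   0.5  0. ] w 70.4 totrot [-0.3  0.   0.1]
[-0.28, 0.05, 0.06] [0.002, -0.0007, -0.1019]
```

Request:
send_rows([
  [0,0,0,0,0,0,1],
  [0,0,0,0,0,0,1],
  [0,0,0,0,0,0,1],
  [0,0,0,0,0,0,1],
  [0,0,0,0,0,0,1],
  [0,0,0,0,0,0,1],
  [0,0,0,0,0,0,1],
  [0,0,0,0,0,0,1],
  [0,0,0,0,0,-0.004,1],
  [0,0,0,0,0,-0.01,1],
])

```text
time: 4.2
ee_pos: [0.4274, 0.2753, 0.0418]
eef_rot: [0.675, 0.738, -0.003, -0.002]
ft_force: [-0.2, -0.1, -3.7]
width: 0.03
```

```bash
python3 plan.py 428 276 125 5 5
```

```text
t 4.2 pos [427.4 275.3  41.8] F [-0.2 -0.1 -3.7] w 30.0 totrot [-0.4  0.1  0.1]
[-0.08, 0.03, 0.01] [0.0001, 0.0, -0.0166]
[-0.08, 0.03, 0.01] [0.0001, 0.0, -0.0166]
[-0.08, 0.03, 0.01] [0.0001, 0.0001, -0.0166]
[-0.08, 0.03, 0.01] [0.0001, 0.0001, -0.0166]
[-0.08, 0.03, 0.01] [0.0001, 0.0001, -0.0166]
```

Request:
send_rows([
  [0,0,0,0,0,-0.018,1],
  [0,0,0,0,0,-0.024,1],
  [0,0,0,0,0,-0.024,1],
  [0,0,0,-0.005,0,-0.016,1],
  [0,0,0,-0.012,0,-0.005,1],
  [0,0,0,-0.022,0,0,1],
  [0,0,0,-0.03,0,0,1],
  [0,0,0,-0.036,0,0,1],
  [0,0,0,-0.036,0,0,1],
  [0,0,0,-0.036,0,0,1],
])

```text
time: 5.2
ee_pos: [0.4418, 0.0936, 0.1348]
eef_rot: [0.673, 0.74, -0.004, -0.002]
ft_force: [2.1, -0.3, -2.9]
width: 0.0299
```

```bash
python3 plan.py 447 -282 125 -13.3 10
```

```text
t 5.2 pos [441.8  93.6 134.8] F [ 2.1 -0.3 -2.9] w 29.9 totrot [-0.4  0.2 18.8]
[-0.04, 0.02, 1.88] [-0.0374, -0.003, 0.0011]
[-0.04, 0.02, 1.88] [-0.0375, -0.0018, 0.0011]
[-0.04, 0.02, 1.88] [-0.0376, -0.0006, 0.0011]
[-0.04, 0.02, 1.88] [-0.0376, 0.0006, 0.001]
[-0.04, 0.02, 1.88] [-0.0375, 0.0019, 0.001]
[-0.04, 0.02, 1.88] [-0.0374, 0.0031, 0.001]
[-0.04, 0.02, 1.88] [-0.0373, 0.0043, 0.001]
[-0.04, 0.02, 1.88] [-0.0372, 0.0055, 0.001]
[-0.04, 0.02, 1.88] [-0.037, 0.0067, 0.001]
[-0.04, 0.02, 1.88] [-0.0367, 0.008, 0.001]
```

Request:
send_rows([
  [0,0,1.9,-0.037,-0.003,0.001,1],
  [0,0,1.9,-0.037,-0.002,0.001,1],
  [0,0,1.9,-0.037,-0.001,0.001,1],
  [0,0,1.9,-0.037,0.001,0.001,1],
  [0,0,1.9,-0.037,0.002,0.001,1],
  [0,0,1.9,-0.037,0.003,0.001,1],
  [0,0,1.9,-0.037,0.004,0.001,1],
  [0,0,1.9,-0.037,0.005,0.001,1],
  [0,0,1.9,-0.033,0.006,0.001,1],
  [0,0,1.5,-0.02,0.004,0.001,1],
])

```text
time: 6.2
ee_pos: [0.4314, -0.2794, 0.1229]
eef_rot: [0.79, 0.613, -0.004, -0.004]
ft_force: [0.0, 0.5, -3.5]
width: 0.0301
```

```bash
python3 plan.py 447 -282 60 -13.3 5
```

```text
t 6.2 pos [ 431.4 -279.4  122.9] F [ 0.   0.5 -3.5] w 30.1 totrot [-0.6  0.1 -1. ]
[-0.13, 0.03, -0.2] [0.0003, 0.0033, 0.0125]
[-0.13, 0.03, -0.2] [0.0003, 0.0033, 0.0125]
[-0.13, 0.03, -0.2] [0.0003, 0.0032, 0.0125]
[-0.13, 0.03, -0.2] [0.0003, 0.0032, 0.0126]
[-0.13, 0.03, -0.2] [0.0002, 0.0032, 0.0126]
```

Request:
send_rows([
  [-0.2,0,-0.2,0,0.004,0.01,1],
  [-0.2,0,-0.2,0,0.004,0.013,1],
  [-0.2,0,-0.2,0,0.004,0.014,1],
  [0,0,-0.2,0,0.003,0.014,1],
  [0,0,-0.2,0,0.001,0.009,1],
  [0,0,0,0,0,0.004,1],
  [0,0,0,0,0,0,1],
  [0,0,0,0,0,0,1],
  [0,0,0,0,0,0,1],
  [0,0,0,0,0,0,1],
])

```text
time: 7.2
ee_pos: [0.4437, -0.2826, 0.0525]
eef_rot: [0.784, 0.621, -0.001, -0.002]
ft_force: [-0.1, 0.3, -4.4]
width: 0.0297
```

```bash
python3 plan.py 447 -282 31 -13.3 1; python3 look.py c wrist scene top
```

```text
t 7.2 pos [ 443.7 -282.6   52.5] F [-0.1  0.3 -4.4] w 29.7 totrot [-0.2  0.   0. ]
[-0.24, 0.02, 0.02] [0.0013, 0.0032, 0.0215]
```

View pics/c_wrist.png

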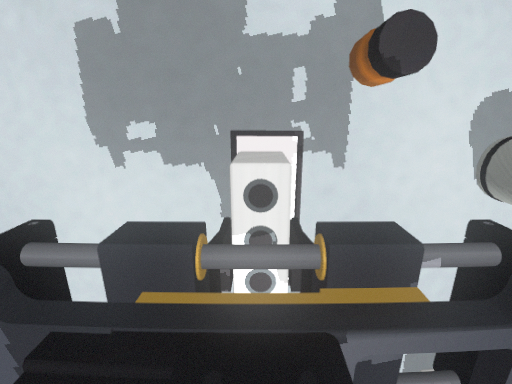

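View pics/c_scene.png

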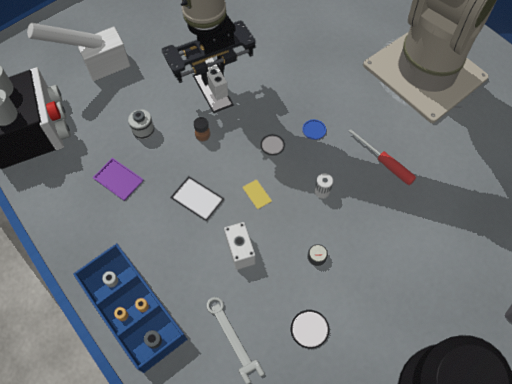

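The bar is aligned with the nest. The wider gap on the right (cols 291–300) fits the remaining 3 mm shift. I'll correct that and lower it.

Request:
send_rows([
  [-0.1,0,0,0.001,0.0015,0.004,1],
  [-0.1,0,0,0,0.0015,0.006,1],
  [0,0,0,0,0,0.005,1],
  [0,0,0,0,0,0.003,1],
  [0,0,0,0,0,0.001,1],
  [0,0,0,0,0,0.001,1],
  [0,0,0,0,0,0,1],
  [0,0,0,0,0,0,1],
  [0,0,0,0,0,0,1],
  [0,0,0,0,0,0,1],
])

```text
time: 8.35
ee_pos: [0.4472, -0.2825, 0.032]
eef_rot: [0.784, 0.62, 0.0, -0.001]
ft_force: [-0.3, 0.2, -3.6]
width: 0.0297
```

```bash
python3 plan.py 447 -282 30.1 -13.3 1
```

```text
t 8.35 pos [ 447.2 -282.5   32. ] F [-0.3  0.2 -3.6] w 29.7 totrot [-0.  -0.1 -0. ]
[-0.03, -0.06, -0.01] [0.0005, -0.0003, 0.0019]
```

Lower the last 2 mm, then release.

Request:
send_rows([
  [0,0,0,0,0,0.001,1],
  [0,0,0,0,0,0.001,1],
  [0,0,0,0,0,0,1],
  [0,0,0,0,0,0,-1],
  [0,0,0,0,0,0,-1],
  [0,0,0,0,0,0,-1],
  [0,0,0,0,0,0,-1],
  [0,0,0,0,0,0,-1],
  [0,0,0,0,0,0,-1],
  [0,0,0,0,0,0,-1],
])

```text
time: 9.35
ee_pos: [0.4483, -0.2832, 0.0326]
eef_rot: [0.784, 0.62, 0.001, -0.0]
ft_force: [0.2, 0.4, -0.6]
width: 0.0781
```

```bash
python3 plan.py 447 -282 120 -13.3 1
```

```text
t 9.35 pos [ 448.3 -283.2   32.6] F [ 0.2  0.4 -0.6] w 78.1 totrot [ 0.1 -0.1 -0. ]
[0.07, -0.13, -0.02] [0.001, -0.0014, -0.0874]
```

Request:
send_rows([
  [0,0,0,0,0,-0.01,-1],
  [0,0,0,0,0,-0.025,-1],
  [0,0,0,0,0,-0.03,-1],
  [0,0,0,0.005,0,-0.018,-1],
  [0,0,0,0.02,-0.005,-0.004,-1],
  [0,0,0,0.035,-0.01,0,-1],
  [0,0,0,0.042,-0.012,0,-1],
  [0,0,0,0.042,-0.012,0,-1],
  [0,0,0,0.042,-0.012,0,-1],
  [0,0,0,0.042,-0.012,0,-1],
])

```text
time: 10.35
ee_pos: [0.4399, -0.0476, 0.1297]
eef_rot: [0.789, 0.614, 0.003, 0.003]
ft_force: [1.4, 0.1, 0.3]
width: 0.087
```

```bash
python3 plan.py 435 82 100 -13.3 5
```

```text
t 10.35 pos [439.9 -47.6 129.7] F [1.4 0.1 0.3] w 87.0 totrot [ 0.5 -0.  -0.9]
[0.09, -0.0, -0.18] [0.0249, -0.0074, 0.0059]
[0.09, -0.0, -0.18] [0.0249, -0.0073, 0.0059]
[0.09, -0.0, -0.18] [0.0249, -0.0072, 0.0059]
[0.09, -0.0, -0.18] [0.0249, -0.0071, 0.0059]
[0.09, -0.0, -0.18] [0.025, -0.007, 0.0059]
```

Request:
send_rows([
  [0.1,0,-0.2,0.036,-0.01,0.004,-1],
  [0.1,0,-0.2,0.034,-0.01,0.004,-1],
  [0.1,0,-0.2,0.026,-0.008,0.006,-1],
  [0.1,0,-0.2,0.015,-0.004,0.006,-1],
  [0,0,0,0.006,-0.002,0.006,-1],
  [0,0,0,0,0,0.004,-1],
  [0,0,0,0,0,0,-1],
  [0,0,0,0,0,0,-1],
  [0,0,0,0,0,0,-1],
  [0,0,0,0,0,0,-1],
])

```text
time: 11.35
ee_pos: [0.4359, 0.0789, 0.1026]
eef_rot: [0.785, 0.62, 0.003, 0.001]
ft_force: [-0.5, 0.4, 0.3]
width: 0.0871
```

```bash
python3 plan.py 435 82 28 -13.3 5; python3 look.py d top wrist
```

```text
t 11.35 pos [435.9  78.9 102.6] F [-0.5  0.4  0.3] w 87.1 totrot [ 0.4 -0.2 -0.1]
[0.07, -0.04, -0.02] [0.0005, -0.0004, 0.0149]
[0.07, -0.04, -0.02] [0.0005, -0.0004, 0.0149]
[0.07, -0.04, -0.02] [0.0005, -0.0004, 0.0149]
[0.07, -0.04, -0.02] [0.0005, -0.0004, 0.0149]
[0.07, -0.04, -0.02] [0.0005, -0.0003, 0.0149]
```

View pics/d_wrist.png

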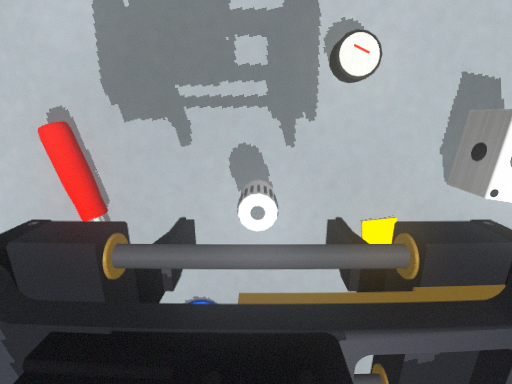

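View pics/d_top.png

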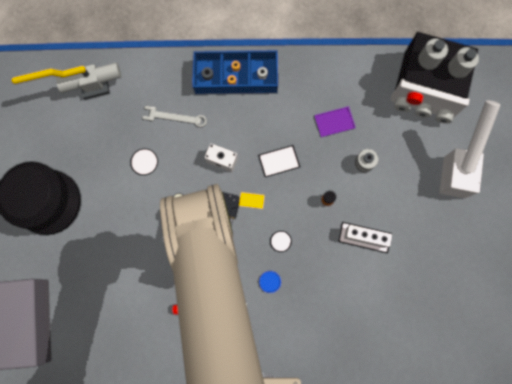

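```bash
python3 - <<'E'
from h import *
z=load("d","d") if 0 else np.load("d_wrist.npz")
print("plug top",np.round(ray(z,[[258,212]],.05)*1000,1))
z=np.load("d_top.npz")
m=(cv2.cvtColor(z["im"],cv2.COLOR_BGR2HSV)[...,2]>170).astype(np.uint8)
P=cloud(z); r=(abs(P[...,0]-.4475)<.07)&(abs(P[...,1]+.28)<.07)
print("bar top pts",(np.round(np.median(P[r&(P[...,2]>.045)],0)*1000,1)), np.round(np.percentile(P[r&(P[...,2]>.045)][:,2],[5,50,95]),4))
q=(P[r&(P[...,2]>.045)][:,:2]*1000).astype(np.float32);print(cv2.minAreaRect(q))
E
```

```text
plug top [[435.   80.4  50. ]]
bar top pts [ 447.  -280.4   53.6] [0.0496 0.0536 0.0573]
((447.6084289550781, -280.38995361328125), (103.2756118774414, 31.245878219604492), 76.00542449951172)
```

The bar sits centred in its nest, measured at (447.6, -280.4), yaw 76°, top about 53 mm. The plug is at (435, 81.5).

Request:
send_rows([
  [0.1,0,0,0.001,0,0.012,-1],
  [0.1,0,0,0.001,0,0.014,-1],
  [0.1,0,0,0.0005,-0.001,0.014,-1],
  [0,0,0,0,0,0.014,-1],
  [0,0,0,0,0,0.01,-1],
  [0,0,0,0,0,0.005,-1],
  [0,0,0,0,0,0.002,-1],
  [0,0,0,0,0,0,1],
  [0,0,0,0,0,0,1],
  [0,0,0,0,0,0,1],
], force=20)

```text
time: 12.45
ee_pos: [0.4362, 0.0823, 0.0266]
eef_rot: [0.785, 0.62, 0.002, -0.001]
ft_force: [-0.5, 0.5, -0.1]
width: 0.0704
```

Request:
send_rows([
  [0,0,0,0,0,0,1],
  [0,0,0,0,0,0,1],
  [0,0,0,0,0,0,1],
  [0,0,0,0,0,0,1],
  [0,0,0,0,0,0,1],
  [0,0,0,0,0,0,1],
  [0,0,0,0,0,0,1],
  [0,0,0,0,0,0,1],
  [0,0,0,0,0,0,1],
  [0,0,0,0,0,0,1],
])

```text
time: 13.45
ee_pos: [0.4368, 0.0827, 0.0276]
eef_rot: [0.785, 0.62, 0.003, -0.001]
ft_force: [0.3, 0.6, 0.9]
width: 0.0316
```

```bash
python3 plan.py 439 -72 60 -13.3 6
```

```text
t 13.45 pos [436.8  82.7  27.6] F [0.3 0.6 0.9] w 31.6 totrot [ 0.2 -0.3 -0.1]
[0.03, -0.06, -0.01] [-0.025, 0.0063, -0.0055]
[0.03, -0.06, -0.01] [-0.025, 0.0063, -0.0055]
[0.03, -0.06, -0.01] [-0.025, 0.0063, -0.0055]
[0.03, -0.06, -0.01] [-0.025, 0.0063, -0.0055]
[0.03, -0.06, -0.01] [-0.025, 0.0063, -0.0054]
[0.03, -0.06, -0.01] [-0.025, 0.0063, -0.0054]
```

Request:
send_rows([
  [0,0,0,0,0,-0.012,1],
  [0,0,0,0,0,-0.02,1],
  [0,0,0,-0.008,0.002,-0.012,1],
  [0,0,0,-0.02,0.005,0,1],
  [0,0,0,-0.03,0.008,0,1],
  [0,0,0,-0.032,0.008,0,1],
  [0,0,0,-0.028,0.007,0,1],
  [0,0,0,-0.018,0.005,0,1],
  [0,0,0,-0.008,0.002,0,1],
  [0,0,0,0,0,0,1],
])

```text
time: 14.45
ee_pos: [0.4405, -0.0712, 0.0796]
eef_rot: [0.784, 0.621, 0.005, 0.0]
ft_force: [-0.1, 0.3, -1.8]
width: 0.0317
```

```bash
python3 plan.py 439 -72 30 -13.3 1;  python3 look.py e wrist
```

```text
t 14.45 pos [440.5 -71.2  79.6] F [-0.1  0.3 -1.8] w 31.7 totrot [ 0.4 -0.5  0. ]
[0.42, -0.45, 0.01] [-0.0015, -0.0017, 0.0496]
```

View pics/e_wrist.png

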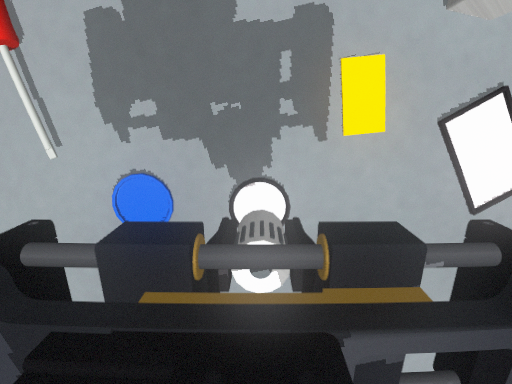

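Request:
send_rows([
  [0.2,-0.2,0,0,-0.001,0.008,1],
  [0.2,-0.2,0,0,0,0.012,1],
  [0,0,0,0,0,0.012,1],
  [0,0,0,0,0,0.008,1],
  [0,0,0,0,0,0.004,1],
  [0,0,0,0,0,0.001,1],
  [0,0,0,0,0,0,1],
  [0,0,0,0,0,0,1],
  [0,0,0,0,0,0,1],
  [0,0,0,0,0,0,1],
])

```text
time: 15.5
ee_pos: [0.4393, -0.0662, 0.0299]
eef_rot: [0.782, 0.623, -0.001, -0.001]
ft_force: [0.6, -0.7, -1.3]
width: 0.0319
```

```bash
python3 plan.py 439 -72 29.6 -13.3 1
```

```text
t 15.5 pos [439.3 -66.2  29.9] F [ 0.6 -0.7 -1.3] w 31.9 totrot [-0.2 -0.   0.4]
[-0.17, -0.02, 0.37] [-0.0058, 0.001, 0.0003]
```

Request:
send_rows([
  [0,0,0,-0.001,0,-0.002,1],
  [0,0,0,-0.002,0.001,0,1],
  [0,0,0,-0.002,0,0,1],
  [0,0,0,0,0,0,1],
  [0,0,0,0,0,0,1],
  [0,0,0,0,0,0.001,1],
  [0,0,0,0,0,0,1],
  [0,0,0,0,0,0,1],
  [0,0,0,0,0,0,1],
  [0,0,0,0,0,0,1],
])

```text
time: 16.5
ee_pos: [0.4393, -0.0718, 0.0311]
eef_rot: [0.782, 0.623, -0.001, -0.001]
ft_force: [-0.8, 0.2, -1.9]
width: 0.0314
```

```bash
python3 plan.py 439 -72 29.6 -13.3 1
```

```text
t 16.5 pos [439.3 -71.8  31.1] F [-0.8  0.2 -1.9] w 31.4 totrot [-0.1 -0.   0.4]
[-0.15, -0.02, 0.37] [-0.0003, -0.0002, 0.0015]
```

Request:
send_rows([
  [0,0,0,0,0,0.001,1],
  [0,0,0,0,0,0.0005,1],
  [0,0,0,0,0,0,1],
  [0,0,0,0,0,0,-1],
  [0,0,0,0,0,0,-1],
  [0,0,0,0,0,0,-1],
  [0,0,0,0,0,0,-1],
  [0,0,0,0,0,0,-1],
  [0,0,0,0,0,0,-1],
  [0,0,0,0,0,0,-1],
])

```text
time: 17.5
ee_pos: [0.4397, -0.0718, 0.0297]
eef_rot: [0.782, 0.623, -0.0, -0.001]
ft_force: [-0.2, 0.7, 0.5]
width: 0.0796
```

Request:
send_rows([
  [0,0,0,0,0,-0.01,-1],
  [0,0,0,0,0,-0.025,-1],
  [0,0,0,0,0,-0.03,-1],
  [0,0,0,0,0,-0.02,-1],
  [0,0,0,0,0,-0.005,-1],
  [0,0,0,0,0,0,-1],
  [0,0,0,0,0,0,-1],
  [0,0,0,0,0,0,-1],
  [0,0,0,0,0,0,-1],
  [0,0,0,0,0,0,-1],
])

```text
time: 18.5
ee_pos: [0.4378, -0.0728, 0.1227]
eef_rot: [0.783, 0.622, -0.003, -0.001]
ft_force: [0.6, 0.8, -0.1]
width: 0.0872
```

```bash
python3 plan.py 648 76 110 -22 10
```

```text
t 18.5 pos [437.8 -72.8 122.7] F [ 0.6  0.8 -0.1] w 87.2 totrot [-0.3  0.2  9. ]
[-0.03, 0.02, 0.9] [0.0192, 0.0171, 0.0011]
[-0.03, 0.02, 0.9] [0.0195, 0.0168, 0.0012]
[-0.03, 0.02, 0.9] [0.0198, 0.0165, 0.0012]
[-0.03, 0.02, 0.9] [0.02, 0.0162, 0.0012]
[-0.03, 0.02, 0.9] [0.0203, 0.0159, 0.0012]
[-0.03, 0.02, 0.9] [0.0205, 0.0156, 0.0012]
[-0.03, 0.02, 0.9] [0.0208, 0.0152, 0.0012]
[-0.03, 0.02, 0.9] [0.021, 0.0149, 0.0012]
[-0.03, 0.02, 0.9] [0.0212, 0.0146, 0.0012]
[-0.03, 0.02, 0.9] [0.0215, 0.0143, 0.0013]
```

Request:
send_rows([
  [0,0,1.2,0.02,0.017,0.001,-1],
  [0,0,1.2,0.024,0.02,0.001,-1],
  [0,0,1.2,0.026,0.021,0.002,-1],
  [0,0,1.2,0.026,0.021,0.002,-1],
  [0,0,1.2,0.026,0.02,0.002,-1],
  [0,0,1.2,0.026,0.02,0.002,-1],
  [0,0,0.8,0.024,0.018,0.002,-1],
  [0,0,0.5,0.015,0.01,0.002,-1],
  [0,0,0,0.006,0.004,0,-1],
  [0,0,0,0,0,0,-1],
])

```text
time: 19.5
ee_pos: [0.6441, 0.0719, 0.0986]
eef_rot: [0.828, 0.56, -0.007, -0.003]
ft_force: [-0.7, -0.8, 0.3]
width: 0.0871
```

```bash
python3 plan.py 648 76 60 -22 5;python3 look.py f wrist
```

```text
t 19.5 pos [644.1  71.9  98.6] F [-0.7 -0.8  0.3] w 87.1 totrot [-0.8  0.5  0.1]
[-0.16, 0.09, 0.02] [0.0011, 0.0005, 0.0077]
[-0.16, 0.09, 0.02] [0.0011, 0.0005, 0.0077]
[-0.16, 0.09, 0.02] [0.0011, 0.0005, 0.0077]
[-0.16, 0.09, 0.02] [0.0011, 0.0005, 0.0077]
[-0.16, 0.09, 0.02] [0.0011, 0.0004, 0.0077]
```

View pics/f_wrist.png

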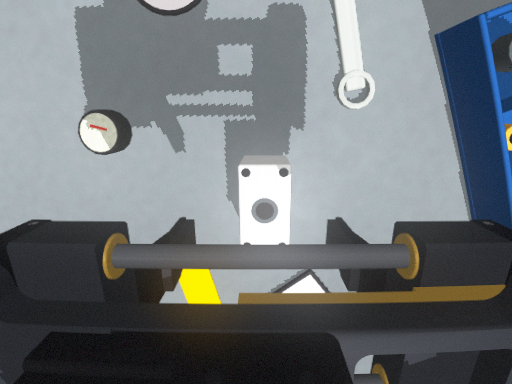

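The valve body (cols 239–291) lines up with the fingers. I'll move down and grip.

Request:
send_rows([
  [-0.2,0.1,0,0.002,0.001,0.01,-1],
  [-0.2,0.1,0,0.002,0.001,0.012,-1],
  [-0.2,0.1,0,0.001,0.0005,0.013,-1],
  [-0.1,0.1,0,0,0,0.013,-1],
  [0,0,0,0,0,0.009,-1],
  [0,0,0,0,0,0.005,-1],
  [0,0,0,0,0,0.002,-1],
  [0,0,0,0,0,0.001,-1],
  [0,0,0,0,0,0,-1],
  [0,0,0,0,0,0,-1],
], force=25)

```text
time: 20.55
ee_pos: [0.6451, 0.0721, 0.028]
eef_rot: [0.83, 0.558, -0.001, -0.0]
ft_force: [0.3, -0.6, 0.2]
width: 0.0866
```

```bash
python3 plan.py 648 76 28 -22 1
```

```text
t 20.55 pos [645.1  72.1  28. ] F [ 0.3 -0.6  0.2] w 86.6 totrot [-0.1  0.1 -0.1]
[-0.1, 0.07, -0.1] [0.0047, 0.0012, 0.0]
```

Request:
send_rows([
  [0,0,0,0.002,0.001,0,-1],
  [0,0,0,0.002,0,0,-1],
  [0,0,0,0,0,0,1],
  [0,0,0,0,0,0,1],
  [0,0,0,0,0,0,1],
  [0,0,0,0,0,0,1],
  [0,0,0,0,0,0,1],
  [0,0,0,0,0,0,1],
  [0,0,0,0,0,0,1],
  [0,0,0,0,0,0,1],
])

```text
time: 21.55
ee_pos: [0.6485, 0.076, 0.0292]
eef_rot: [0.829, 0.559, -0.0, -0.0]
ft_force: [0.4, -0.7, -0.1]
width: 0.0394
```

```bash
python3 plan.py 645 -70 100 16 10
```

```text
t 21.55 pos [648.5  76.   29.2] F [ 0.4 -0.7 -0.1] w 39.4 totrot [ -0.   -0.  -38.1]
[-0.0, -0.0, -3.81] [-0.0137, 0.0052, -0.0071]
[-0.0, -0.0, -3.81] [-0.014, 0.0042, -0.0071]
[-0.0, -0.0, -3.81] [-0.0142, 0.0033, -0.0071]
[-0.0, -0.0, -3.81] [-0.0144, 0.0024, -0.0071]
[-0.0, -0.0, -3.81] [-0.0145, 0.0014, -0.0071]
[-0.0, -0.0, -3.81] [-0.0146, 0.0004, -0.0071]
[-0.0, -0.0, -3.81] [-0.0146, -0.0005, -0.0071]
[-0.0, -0.0, -3.81] [-0.0145, -0.0015, -0.0071]
[-0.0, -0.0, -3.81] [-0.0144, -0.0025, -0.0071]
[-0.0, -0.0, -3.81] [-0.0142, -0.0034, -0.0071]
```

Request:
send_rows([
  [0,0,0,0,0,-0.012,1],
  [0,0,0,0,0,-0.022,1],
  [0,0,-3,-0.01,0.004,-0.014,1],
  [0,0,-5.5,-0.02,0.006,0,1],
  [0,0,-6,-0.025,0.006,0,1],
  [0,0,-6,-0.026,0.002,0,1],
  [0,0,-6,-0.026,-0.002,0,1],
  [0,0,-5.5,-0.02,-0.004,0,1],
  [0,0,-3,-0.01,-0.003,0,1],
  [0,0,0,0,0,0,1],
])

```text
time: 22.55
ee_pos: [0.6374, -0.0689, 0.0818]
eef_rot: [0.613, 0.79, -0.003, -0.002]
ft_force: [0.4, -0.2, -4.0]
width: 0.0398
```

```bash
python3 plan.py 645 -70 60 16 5;python3 look.py g wrist
```

```text
t 22.55 pos [637.4 -68.9  81.8] F [ 0.4 -0.2 -4. ] w 39.8 totrot [-0.4 -0.  -1.6]
[-0.08, -0.0, -0.32] [-0.0006, 0.0014, 0.0044]
[-0.08, -0.0, -0.32] [-0.0006, 0.0014, 0.0044]
[-0.08, -0.0, -0.32] [-0.0006, 0.0014, 0.0044]
[-0.08, -0.0, -0.32] [-0.0006, 0.0014, 0.0044]
[-0.08, -0.0, -0.32] [-0.0006, 0.0014, 0.0044]
```

View pics/g_wrist.png

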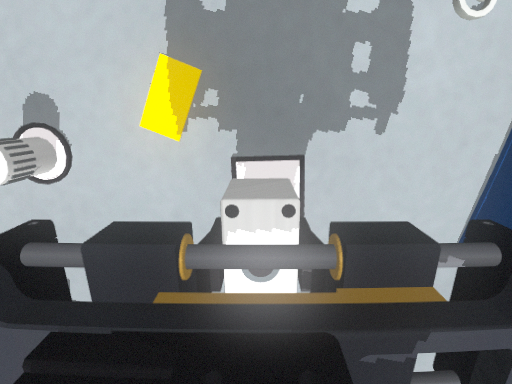

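The valve body is aligned with its nest and needs about 7 mm to the right (+y tool). The plug, at left (30,160), stands in its nest. I'll correct the position and lower partway.

Request:
send_rows([
  [-0.2,0,-0.4,-0.001,0.002,0.008,1],
  [-0.2,0,-0.4,-0.001,0.002,0.01,1],
  [0,0,-0.4,0,0.002,0.009,1],
  [0,0,-0.4,0,0.001,0.006,1],
  [0,0,0,0,0,0.003,1],
  [0,0,0,0,0,0,1],
  [0,0,0,0,0,0,1],
  [0,0,0,0,0,0,1],
  [0,0,0,0,0,0,1],
  [0,0,0,0,0,0,1],
])

```text
time: 23.6
ee_pos: [0.6456, -0.0623, 0.0418]
eef_rot: [0.601, 0.8, 0.001, -0.001]
ft_force: [0.1, 0.2, -3.9]
width: 0.0398
```

```bash
python3 plan.py 645 -70 31.2 16 1
```

```text
t 23.6 pos [645.6 -62.3  41.8] F [ 0.1  0.2 -3.9] w 39.8 totrot [ 0.  -0.2  0.2]
[0.01, -0.16, 0.17] [-0.0073, -0.0027, 0.0105]
```

Request:
send_rows([
  [0,0,0,-0.003,-0.001,0.002,1],
  [0,0,0,-0.003,-0.001,0.003,1],
  [0,0,0,-0.001,-0.0005,0.002,1],
  [0,0,0,0,0,0.001,1],
  [0,0,0,0,0,0,1],
  [0,0,0,0,0,0,1],
  [0,0,0,0,0,0,1],
  [0,0,0,0,0,0,1],
  [0,0,0,0,0,0,1],
  [0,0,0,0,0,0,1],
])

```text
time: 24.6
ee_pos: [0.6453, -0.0706, 0.0335]
eef_rot: [0.601, 0.799, 0.001, -0.001]
ft_force: [0.3, -1.0, -3.1]
width: 0.0398
```

```bash
python3 plan.py 645 -70 31.2 16 1
```

```text
t 24.6 pos [645.3 -70.6  33.5] F [ 0.3 -1.  -3.1] w 39.8 totrot [ 0.  -0.1  0.1]
[0.05, -0.14, 0.14] [0.0007, -0.0001, 0.0023]
```

Request:
send_rows([
  [0,0,0,0,0,0.001,1],
  [0,0,0,0,0,0.001,1],
  [0,0,0,0,0,0,1],
  [0,0,0,0,0,0,-1],
  [0,0,0,0,0,0,-1],
  [0,0,0,0,0,0,-1],
  [0,0,0,0,0,0,-1],
  [0,0,0,0,0,0,-1],
  [0,0,0,0,0,0,-1],
  [0,0,0,0,0,0,-1],
])

```text
time: 25.6
ee_pos: [0.6472, -0.0708, 0.0339]
eef_rot: [0.601, 0.799, 0.002, 0.001]
ft_force: [0.1, -0.6, -0.5]
width: 0.0842
```

Request:
send_rows([
  [0,0,0,0,0,-0.01,-1],
  [0,0,0,0,0,-0.025,-1],
  [0,0,0,0,0,-0.03,-1],
  [0,0,0,0,0,-0.02,-1],
  [0,0,0,0,0,-0.005,-1],
  [0,0,0,0,0,0,-1],
  [0,0,0,0,0,0,-1],
  [0,0,0,0,0,0,-1],
  [0,0,0,0,0,0,-1],
  [0,0,0,0,0,0,-1],
])

```text
time: 26.6
ee_pos: [0.645, -0.071, 0.1259]
eef_rot: [0.601, 0.799, 0.001, -0.001]
ft_force: [-0.2, -0.3, 0.2]
width: 0.0867
```

```bash
python3 plan.py 637 -287 115 -24 10
```

```text
t 26.6 pos [645.  -71.  125.9] F [-0.2 -0.3  0.2] w 86.7 totrot [-0.  -0.1 40.1]
[-0.0, -0.01, 4.01] [-0.0205, -0.0068, 0.001]
[-0.0, -0.01, 4.01] [-0.021, -0.0053, 0.001]
[-0.0, -0.01, 4.01] [-0.0213, -0.0038, 0.001]
[-0.0, -0.01, 4.01] [-0.0215, -0.0023, 0.0011]
[-0.0, -0.01, 4.01] [-0.0216, -0.0008, 0.0011]
[-0.0, -0.01, 4.01] [-0.0216, 0.0007, 0.0011]
[-0.0, -0.01, 4.01] [-0.0215, 0.0022, 0.0011]
[-0.0, -0.01, 4.01] [-0.0213, 0.0037, 0.0011]
[-0.0, -0.01, 4.01] [-0.021, 0.0052, 0.0011]
[-0.0, -0.01, 4.01] [-0.0206, 0.0066, 0.0011]
```

Request:
send_rows([
  [0,0,3,-0.015,-0.004,0.001,-1],
  [0,0,5,-0.024,-0.007,0.001,-1],
  [0,0,5,-0.027,-0.005,0.001,-1],
  [0,0,5,-0.027,-0.003,0.001,-1],
  [0,0,5,-0.027,-0.001,0.001,-1],
  [0,0,5,-0.027,0.001,0.001,-1],
  [0,0,5,-0.026,0.003,0.001,-1],
  [0,0,4,-0.02,0.004,0.001,-1],
  [0,0,2,-0.01,0.002,0.001,-1],
  [0,0,0,0,0,0,-1],
])

```text
time: 27.6
ee_pos: [0.6222, -0.2941, 0.1127]
eef_rot: [0.848, 0.53, -0.003, -0.001]
ft_force: [-0.3, -0.1, 0.2]
width: 0.0872
```

```bash
python3 plan.py 637 -287 60 -24 5;python3 look.py i wrist top
python3 - <<'E'
from h import *
z=np.load("i_top.npz");P=cloud(z)
for nm,(x,y) in dict(bar=(.4475,-.28),valve=(.6447,-.0697),plug=(.439,-.0715)).items():
    r=(abs(P[...,0]-x)<.07)&(abs(P[...,1]-y)<.07)&(P[...,2]>.045)&(P[...,2]<.065)
    if r.sum()>20: print(nm,r.sum(),cv2.minAreaRect((P[r][:,:2]*1000).astype(np.float32)),np.median(P[r][:,2]))
E
```

```text
t 27.6 pos [ 622.2 -294.1  112.7] F [-0.3 -0.1  0.2] w 87.2 totrot [-0.2  0.2 -2. ]
[-0.05, 0.04, -0.39] [0.0026, 0.0021, 0.0105]
[-0.05, 0.04, -0.39] [0.0026, 0.0021, 0.0105]
[-0.05, 0.04, -0.39] [0.0026, 0.0021, 0.0105]
[-0.05, 0.04, -0.39] [0.0025, 0.0021, 0.0105]
[-0.05, 0.04, -0.39] [0.0025, 0.0021, 0.0105]
bar 146 ((438.6837463378906, -315.20928955078125), (30.67664337158203, 29.997474670410156), 75.2729721069336) 0.05376991610449977
valve 477 ((644.2664184570312, -69.71585083007812), (42.14149856567383, 71.98587036132812), 15.239518165588379) 0.05322268880828185
plug 87 ((442.3110656738281, -69.61021423339844), (18.822282791137695, 30.64444351196289), 33.41212463378906) 0.05308496892400183
```

View pics/i_wrist.png

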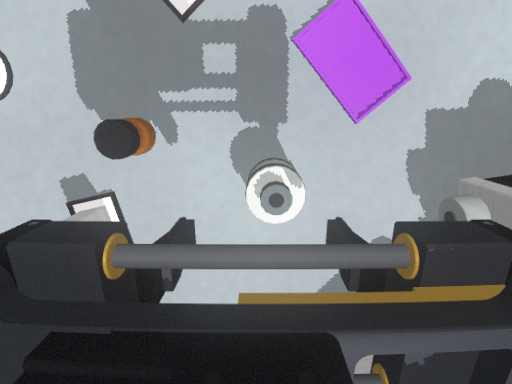

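View pics/i_top.png

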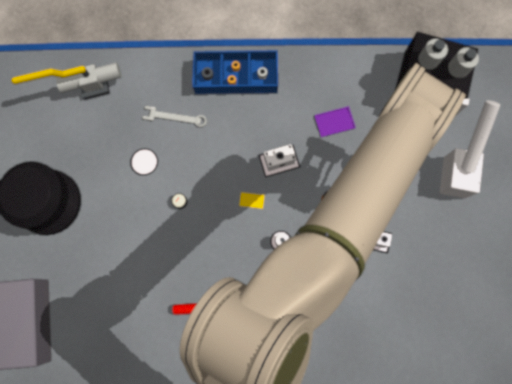

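```bash
python3 - <<'E'
from h import *
z=np.load("i_wrist.npz");P=cloud(z)
for u,v in((460,215),(485,195),(505,200),(450,205)): print(u,v,np.round(P[v,u],3))
print("nut top",np.round(ray(z,[[275,198]],.06)*1000))
Z=P[...,2];m=(abs(Z-.06)<.004);m[:,:235]=0;m[225:]=0;m[:,315:]=0
print(m.sum(),cv2.minEnclosingCircle((P[m][:,:2]*1000).astype(np.float32)))
z=load("top");P=cloud(z);r=(P[...,2]>.06)&(P[...,0]<.86)&(P[...,0]>.5)&(P[...,1]<-.33)
Q=P[r];b=np.hypot(Q[:,0]-.637,Q[:,1]+.287);i=np.argsort(b)[:5];print(np.round(Q[i],3),b[i])
E
```

```text
460 215 [ 0.776 -0.377  0.045]
485 195 [ 0.802 -0.37   0.044]
505 200 [ 0.803 -0.369  0.063]
450 205 [ 0.778 -0.374  0.03 ]
nut top [[ 638. -288.   60.]]
830 ((638.484619140625, -289.05853271484375), 12.881385803222656)
[[ 0.775 -0.384  0.083]
 [ 0.774 -0.386  0.079]
 [ 0.777 -0.382  0.084]
 [ 0.777 -0.383  0.079]
 [ 0.777 -0.384  0.085]] [0.16884065 0.16888021 0.16962859 0.16967003 0.17007161]
```

Request:
send_rows([
  [0,0,-0.5,0.004,0.003,0.004,-1],
  [0,0,-0.5,0.004,0.004,0.006,-1],
  [0,0,-0.5,0.003,0.003,0.01,-1],
  [0,0,-0.5,0.001,0.001,0.01,-1],
  [0,0,0,0,0,0.006,-1],
  [0,0,0,0,0,0.002,-1],
  [0,0,0,0,0,0,-1],
  [0,0,0,0,0,0,-1],
  [0,0,0,0,0,0,-1],
  [0,0,0,0,0,0,-1],
])

```text
time: 28.7
ee_pos: [0.6416, -0.2789, 0.0707]
eef_rot: [0.834, 0.552, -0.001, -0.002]
ft_force: [-0.5, 0.2, -0.9]
width: 0.0869
```

```bash
python3 plan.py 638 -288 28 -24 1
```

```text
t 28.7 pos [ 641.6 -278.9   70.7] F [-0.5  0.2 -0.9] w 86.9 totrot [-0.3 -0.   1. ]
[-0.31, -0.04, 1.02] [-0.0098, 0.0005, 0.0427]
```

Request:
send_rows([
  [0,0,0.5,-0.003,0,0,-1],
  [0,0,0.3,-0.003,0,0.003,-1],
  [0,0,0,-0.002,0,0.008,-1],
  [0,0,0,0,0,0.01,-1],
  [0,0,0,0,0,0.009,-1],
  [0,0,0,0,0,0.006,-1],
  [0,0,0,0,0,0.003,-1],
  [0,0,0,0,0,0.001,-1],
  [0,0,0,0,0,0,-1],
  [0,0,0,0,0,0,-1],
])

```text
time: 29.7
ee_pos: [0.6375, -0.2869, 0.0267]
eef_rot: [0.838, 0.546, -0.001, -0.003]
ft_force: [-0.3, -0.3, -0.5]
width: 0.0869
```

```bash
python3 plan.py 638 -288 28 -24 1
```

```text
t 29.7 pos [ 637.5 -286.9   26.7] F [-0.3 -0.3 -0.5] w 86.9 totrot [-0.3 -0.   0.1]
[-0.34, -0.03, 0.12] [-0.0008, 0.0009, -0.0013]
```

Request:
send_rows([
  [0,0,0,-0.0005,0.0005,-0.001,1],
  [0,0,0,0,0,0,1],
  [0,0,0,0,0,0,1],
  [0,0,0,0,0,0,1],
  [0,0,0,0,0,0,1],
  [0,0,0,0,0,0,1],
  [0,0,0,0,0,0,1],
  [0,0,0,0,0,0,1],
  [0,0,0,0,0,0,1],
  [0,0,0,0,0,0,1],
], force=30)

```text
time: 30.7
ee_pos: [0.6386, -0.2879, 0.0291]
eef_rot: [0.838, 0.546, -0.001, -0.002]
ft_force: [-0.2, -0.6, 0.1]
width: 0.0492
```

```bash
python3 plan.py 638 -287 125 -24 1
```

```text
t 30.7 pos [ 638.6 -287.9   29.1] F [-0.2 -0.6  0.1] w 49.2 totrot [-0.2 -0.   0.1]
[-0.22, -0.04, 0.13] [0.0006, -0.0013, -0.0959]
```

Request:
send_rows([
  [0,0,0,0,0,-0.01,1],
  [0,0,0,0,0,-0.022,1],
  [0,0,0,0,0,-0.026,1],
  [0,0,0,0.004,-0.002,-0.02,1],
  [0,0,0,0.012,-0.005,-0.006,1],
  [0,0,0,0.02,-0.009,0,1],
  [0,0,0,0.028,-0.012,0,1],
  [0,0,0,0.032,-0.014,0,1],
  [0,0,0,0.034,-0.015,0,1],
  [0,0,0,0.034,-0.015,0,1],
])

```text
time: 31.7
ee_pos: [0.6332, -0.105, 0.1123]
eef_rot: [0.841, 0.542, -0.006, -0.006]
ft_force: [0.6, -0.2, -4.5]
width: 0.049
```

```bash
python3 plan.py 645 278 115 -24 11
```

```text
t 31.7 pos [ 633.2 -105.   112.3] F [ 0.6 -0.2 -4.5] w 49.0 totrot [-0.9  0.2 -0.4]
[-0.08, 0.02, -0.04] [0.0321, -0.0134, -0.0002]
[-0.08, 0.02, -0.04] [0.0322, -0.0134, -0.0002]
[-0.08, 0.02, -0.04] [0.0322, -0.0134, -0.0002]
[-0.08, 0.02, -0.04] [0.0322, -0.0134, -0.0002]
[-0.08, 0.02, -0.04] [0.0322, -0.0133, -0.0002]
[-0.08, 0.02, -0.04] [0.0322, -0.0133, -0.0002]
[-0.08, 0.02, -0.04] [0.0322, -0.0133, -0.0002]
[-0.08, 0.02, -0.04] [0.0322, -0.0133, -0.0002]
[-0.08, 0.02, -0.04] [0.0322, -0.0133, -0.0002]
[-0.08, 0.02, -0.04] [0.0322, -0.0132, -0.0002]
[-0.08, 0.02, -0.04] [0.0322, -0.0132, -0.0002]
```

Request:
send_rows([
  [-0.1,0,0,0.034,-0.014,-0.001,1],
  [-0.1,0,0,0.034,-0.014,-0.001,1],
  [-0.1,0,0,0.034,-0.014,-0.001,1],
  [-0.1,0,0,0.034,-0.014,-0.001,1],
  [-0.1,0,0,0.034,-0.014,-0.001,1],
  [-0.1,0,0,0.034,-0.014,0,1],
  [-0.1,0,0,0.034,-0.014,0,1],
  [-0.1,0,0,0.032,-0.013,0,1],
  [0,0,0,0.026,-0.011,0,1],
  [0,0,0,0.018,-0.007,0,1],
])

```text
time: 32.7
ee_pos: [0.6323, 0.2626, 0.1099]
eef_rot: [0.837, 0.546, -0.007, -0.005]
ft_force: [-0.4, 0.4, -5.3]
width: 0.0493
```

```bash
python3 plan.py 645 278 60 -24 5
```

```text
t 32.7 pos [632.3 262.6 109.9] F [-0.4  0.4 -5.3] w 49.3 totrot [-0.9  0.4  0.3]
[-0.18, 0.08, 0.05] [0.0039, 0.0013, 0.0099]
[-0.18, 0.08, 0.05] [0.0039, 0.0012, 0.0099]
[-0.18, 0.08, 0.05] [0.0039, 0.0012, 0.01]
[-0.18, 0.08, 0.05] [0.0039, 0.0011, 0.01]
[-0.18, 0.08, 0.05] [0.0039, 0.0011, 0.01]
```

Request:
send_rows([
  [-0.2,0.1,0,0.002,0.001,0.008,1],
  [-0.2,0.1,0,0.003,0.001,0.01,1],
  [-0.2,0.1,0,0.003,0.001,0.012,1],
  [-0.1,0,0,0.002,0.001,0.008,1],
  [0,0,0,0.001,0,0.003,1],
  [0,0,0,0,0,0,1],
  [0,0,0,0,0,0,1],
  [0,0,0,0,0,0,1],
  [0,0,0,0,0,0,1],
  [0,0,0,0,0,0,1],
])

```text
time: 33.7
ee_pos: [0.6395, 0.2698, 0.0641]
eef_rot: [0.838, 0.546, -0.003, -0.001]
ft_force: [0.3, -0.4, -4.3]
width: 0.0493
```

```bash
python3 plan.py 645 278 31.1 -24 1;python3 look.py k wrist
```

```text
t 33.7 pos [639.5 269.8  64.1] F [ 0.3 -0.4 -4.3] w 49.3 totrot [-0.2  0.3  0.1]
[-0.25, 0.26, 0.14] [0.0099, 0.0019, 0.0329]
```

View pics/k_wrist.png

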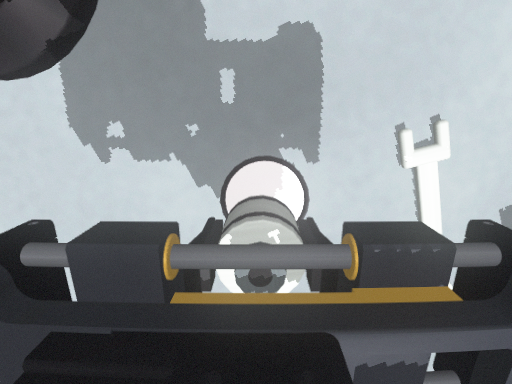

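The coil is over its nest, slightly short of centre (nest ahead at col 264 vs coil 260). That fits the +10 mm tool x, +2 mm y remaining.

Request:
send_rows([
  [-0.1,0.1,0,0.003,0.001,0,1],
  [-0.1,0.1,0,0.003,0.0005,0.004,1],
  [0,0,0,0.002,0,0.006,1],
  [0,0,0,0.001,0,0.006,1],
  [0,0,0,0,0,0.005,1],
  [0,0,0,0,0,0.002,1],
  [0,0,0,0,0,0,1],
  [0,0,0,0,0,0,1],
  [0,0,0,0,0,0,1],
  [0,0,0,0,0,0,1],
])

```text
time: 34.75
ee_pos: [0.6447, 0.2784, 0.0386]
eef_rot: [0.838, 0.546, -0.001, -0.0]
ft_force: [0.0, -0.4, -6.1]
width: 0.049
```

```bash
python3 plan.py 645 278 31.1 -24 1
```

```text
t 34.75 pos [644.7 278.4  38.6] F [ 0.  -0.4 -6.1] w 49.0 totrot [-0.   0.1  0.2]
[-0.05, 0.06, 0.17] [-0.0002, 0.0005, 0.0075]
```

Request:
send_rows([
  [0,0,0,0,0,0.002,1],
  [0,0,0,0,0,0.002,1],
  [0,0,0,0,0,0.001,1],
  [0,0,0,0,0,0.001,1],
  [0,0,0,0,0,0,1],
  [0,0,0,0,0,0,1],
  [0,0,0,0,0,0,1],
  [0,0,0,0,0,0,1],
  [0,0,0,0,0,0,1],
  [0,0,0,0,0,0,1],
])

```text
time: 35.75
ee_pos: [0.6449, 0.2784, 0.0327]
eef_rot: [0.838, 0.546, -0.0, -0.0]
ft_force: [-0.9, 0.2, -5.9]
width: 0.0496
```

```bash
python3 plan.py 645 278 31.1 -24 1
```

```text
t 35.75 pos [644.9 278.4  32.7] F [-0.9  0.2 -5.9] w 49.6 totrot [-0.   0.   0.2]
[-0.02, 0.01, 0.17] [-0.0004, 0.0003, 0.0016]
```

Request:
send_rows([
  [0,0,0,0,0,0.001,1],
  [0,0,0,0,0,0.001,1],
  [0,0,0,0,0,0,1],
  [0,0,0,0,0,0,-1],
  [0,0,0,0,0,0,-1],
  [0,0,0,0,0,0,-1],
  [0,0,0,0,0,0,-1],
  [0,0,0,0,0,0,-1],
  [0,0,0,0,0,0,-1],
  [0,0,0,0,0,0,-1],
])

```text
time: 36.75
ee_pos: [0.6471, 0.2792, 0.0335]
eef_rot: [0.838, 0.546, 0.002, 0.0]
ft_force: [-1.3, 1.1, 0.8]
width: 0.0858
```

Request:
send_rows([
  [0,0,0,0,0,-0.01,-1],
  [0,0,0,0,0,-0.025,-1],
  [0,0,0,0,0,-0.035,-1],
  [0,0,0,0,0,-0.04,-1],
  [0,0,0,0,0,-0.04,-1],
  [0,0,0,0,0,-0.02,-1],
  [0,0,0,0,0,0,-1],
  [0,0,0,0,0,0,-1],
  [0,0,0,0,0,0,-1],
  [0,0,0,0,0,0,-1],
])

```text
time: 37.75
ee_pos: [0.6453, 0.2777, 0.2124]
eef_rot: [0.838, 0.545, 0.002, 0.0]
ft_force: [0.5, 0.2, -0.1]
width: 0.0869
```

```bash
python3 plan.py 600 230 250 -24 1;python3 look.py m wrist top scene
python3 - <<'E'
from h import *
T=dict(bar=(.4475,-.2802),valve=(.6447,-.0697),plug=(.439,-.0715),coil=(.645,.278),jar=(.546,-.189),gauge=(.54,.182))
for n in("top","scene","wrist"):
  z=np.load(f"m_{n}.npz");P=cloud(z)
  for nm,(x,y) in T.items():
    lo=.015 if nm=="gauge" else .045
    r=(abs(P[...,0]-x)<.06)&(abs(P[...,1]-y)<.06)&(P[...,2]>lo)&(P[...,2]<.07)
    if r.sum()>20:
        a=cv2.minAreaRect((P[r][:,:2]*1000).astype(np.float32)); print(n,nm,r.sum(),np.round(a[0],1),np.round(a[1],1),round(a[2],1),"z",np.round(np.percentile(P[r][:,2],[50,95]),4))
E
```

```text
t 37.75 pos [645.3 277.7 212.4] F [ 0.5  0.2 -0.1] w 86.9 totrot [ 0.1 -0.1  0.1]
[0.14, -0.14, 0.1] [-0.0618, -0.022, -0.0378]
top bar 563 [ 447.5 -280.5] [103.7  31.2] 76.2 z [0.0534 0.057 ]
top valve 476 [643.5 -70. ] [40.8 71.8] 17.0 z [0.0534 0.057 ]
top plug 133 [437.4 -72.8] [28.4 30.2] 42.6 z [0.0524 0.0558]
top coil 305 [642.7 277.7] [46.9 49.3] 70.9 z [0.052  0.0649]
top jar 135 [ 540.1 -189.6] [29.  30.7] 44.7 z [0.0502 0.054 ]
top gauge 182 [538.4 181.3] [36.3 36.4] 27.5 z [0.0229 0.0266]
scene bar 500 [ 447.2 -280.5] [107.2  32.2] 76.5 z [0.0519 0.0548]
scene valve 684 [645.8 -68. ] [40.8 73.2] 16.8 z [0.0514 0.054 ]
scene plug 169 [440.1 -71.1] [31.7 30.5] 15.7 z [0.0505 0.0532]
scene coil 463 [643.9 281.5] [47.4 42.9] 21.4 z [0.0502 0.0624]
scene jar 147 [ 543.  -187.7] [33.3 28.3] 52.9 z [0.049  0.0512]
wrist valve 24 [659.7 -53.5] [ 4.3 16.2] 18.5 z [0.0513 0.054 ]
wrist coil 1322 [645.3 276.7] [49.  47.9] 65.7 z [0.0506 0.063 ]
wrist gauge 200 [536.7 171.1] [16.2 35.8] 65.4 z [0.0225 0.0236]
```

View pics/m_scene.png

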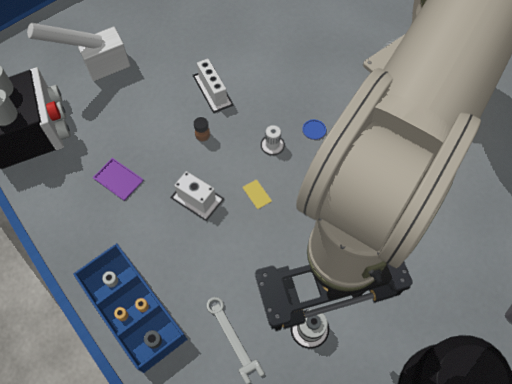

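View pics/m_wrist.png

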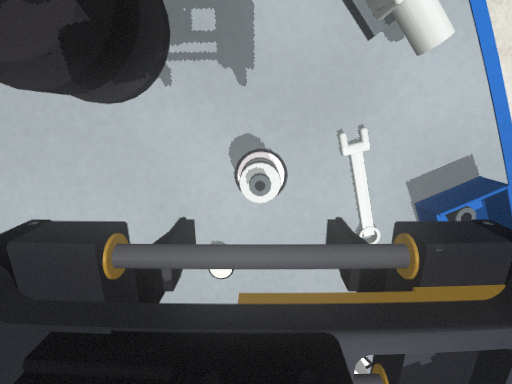

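View pics/m_top.png

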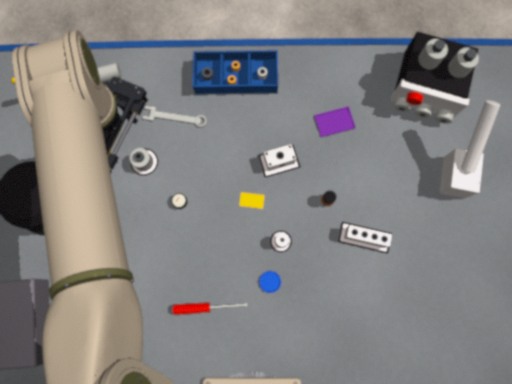

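All four parts stand centred in their nests, the tops are at floor plus part height, and the gauge and jar haven't moved. Handing in.

```bash
python3 -c "
from bench import *
print(close_job())"
```

```text
the job is handed in; nothing more can be done
None
```

I put the manifold bar, screw plug, valve body and coil into their nests, one at a time, and released each. I handed the job in at about 38 s, with the gripper open and clear of everything.

**Last checks, from the top, scene and wrist cameras:**
- **Position:** the bar, plug and valve body lie within about 2 mm of their nest centres. The coil is within about 2.5 mm in the top and wrist views. The clearance is about 8 mm all round.
- **Angle:** the bar and valve body match their nests to within about 1°.
- **Height:** top heights fit parts standing flat on the 2 mm floors, reading about 50–53 mm and the coil's nut about 62–65 mm.
- **Left alone:** I never touched the gauge, jar, blue disc or purple plate, and they stand where they were.

**Disagreements:**
- The scene view put the coil about 3.5 mm off in y. It was partly hidden by the gripper there, and the other two views had it centred.
- The top camera reads heights 1–3 mm high.
- The plug and valve body drifted 5–8 mm while being lowered, and I corrected both before letting go.

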